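# Start the blade steriliser on the clipper

### The arm

A 7-joint arm with a two-finger parallel gripper is mounted at the origin on a cart in front of the work surface, level with it; the furniture and walls round the work are solid. World frame = base frame: x ahead of the robot, y to its left, z up, the work surface at z = 0. Lengths are in m, angles in rad, forces in N, time in s.
With the tool pointing down it reaches from about 0.4 to 0.85 m from the base axis. Payload 10.4 kg.
Tool frame: the origin (TCP) lies on the centre line of the jaws, within the pads' length; the fingertips stand r.tip_extent ahead of it and the grasp point (between the pads) lies 8 mm behind it (r.tip_extent is the distance from the TCP to the fingertips, in m); z points along the fingers, y is the direction in which the jaws open and shut (so a half turn about z gives the same grasp; the last joint's range is limited). The gripper opens to 87 mm and grips with 3 to 60 N. Pads are 19 mm wide; open, the fingers measure 117 mm over their backs; the gripper's body (75 mm by 190 mm) begins 51 mm behind the grasp point.
Start: joints at [-1.207, 0.332, -0.065, 1.46, 0.022, 1.35, -0.088], TCP at [0.236, 0.579, 0.234] pointing down, gripper open.
Joint ranges: [-2.6, 2.6], [-0.5, 2.12], [-1.47, 1.34], [0.16, 2.42], [-1.27, 4.41], [0.06, 2.06], [-2.6, 2.6]. Speed limits (rad/s): [2.22, 2.22, 2.79, 2.79, 3.14, 3.14, 3.14].

### API

Orientations are given as a unit quaternion [x, y, z, w].
In Python, from bench import r gives the robot as it stands.
- The arm moves only by the shell command python3 -m jog 'ROWS' [FORCE]. ROWS is JSON, a list of rows, each a list of 7 numbers: the shift along the tool's x, y, z in cm, then the turn, a rotation vector about the tool's x, y, z in rad, then the opening, from -1 (shut) to 1 (fully open). In form: [[tx, ty, tz, wx, wy, wz, jaw], ...]. A call has 1 to 20 rows; each row shifts and turns the commanded pose from where the row before left it, along the tool's axes as they then stand; what a row does not reach is not made up. A row lasts 1/8 s, in which the tool goes at most 62.5 mm and 10.7 degrees, less where a joint would pass 70% of its speed; a pose out of reach is approached as far as the arm can. A call with a gripper value outside its range is refused whole. The fingers move at their own pace and stop on an object; FORCE is the grip in N (left out, the last holds). Time passes only in rows, so rows that do not move let the fingers close. It gives the time, the measured TCP pose, the force and the opening at its end, in the units of the state.
- r.read_state(): the state, without advancing time (a new reading comes with each control period).
- r.camera(name): name is "side" or "top"; returns a dict with "frame" (480x640x3 uint8, red, green, blue), "fx", "fy", "cx", "cy" (pixels), "camera_from_world" (4x4, takes a point from world to camera coordinates). Camera axes: x right, y down, z forward; pixel columns grow to the right and rows downward; lengths in m; the calibration is good to about 2 mm. A picture is of the moment at which its call begins. There is no depth.
- r.close_job(): hands the job in, once; it reports no verdict.
Trained networks look in a picture, given as the dict that the camera call returned (one of the last four; its "shot" number tells which), for a name from the list of things; names that differ only in an ending like _2 or _b are one class to them, and where a whole thing is asked for, a point or a joint stands for the part that bears it (a point fixed in the world has none). Each returns a list of dicts, best first, with "score" (0 to 1); they miss things now and then, are a little off and sometimes report something else, mostly with a low value. They report only what shows in the picture. A call takes as long as a camera call.
- r.search_frame(picture, thing): "rect" ([left, top, right, bottom] in pixels, round what is visible of it).
The state is a dict: "time": time; "joint_positions": joint angles; "joint_vel": joint speeds; "joint_torque": joint torques, N m; "ee_pos": TCP position; "eef_rot": TCP orientation; "ft_force": force on the tool from outside, world axes, zero at the start; "torque": the same for the moment, N m; "width": finger opening in m.
Only numpy, scipy, OpenCV 4.12 (cv2) and the standard library are available. Lean on these libraries where they do the work, as an engineer would, in place of code of your own. Each camera call takes 0.05 s, during which the arm holds its last target.

### The job

The hair clipper lies in one of the steriliser's three bays, not yet all the way in. With the fingertips, push it by its rear end along its bay until its blade end is fully home under the hood, then flip the toggle lever over that same bay past centre so that it snaps to on, leaning away from the bay. Nothing is picked up; leave the other two levers off and everything else where it is.

Things in the scene. Friction and masses are not known exactly. Their poses are not given: they have to be found in the camera images.
- steriliser: Fixed grey blade steriliser, 240 mm long (x), 212 wide (y). Origin on the worktop under its middle; x runs along the bays into the hood. Three bays, centre lines y = +66, 0, -66 mm, 54 mm clear, floor 6 mm up, rails 18 mm high (x -120 to +50). Hood x +49 to +121, top 84 mm high; bays go on under it as tunnels 50 mm high to a stop at x = +100. A toggle lever stands on the hood over each bay.
- clipper_heel (a point): Rear end of the black hair clipper: centre of the face of its round stub (18 mm across, 12 long, behind the 36 x 36 mm body), 18 mm above its underside. The clipper (0.3 to 0.5 kg, loose) lies along one bay, blade to the hood, 30 to 55 mm short of home. Face to blade tip is 199 mm: fully home, this point is at steriliser x = -99 mm. Slides with 1 to 6 N.
- bay0_stop (a point): Centre of the foot of the stop at the inner end of bay 0 (y = +66 mm in its frame), on the bay floor; a clipper in this bay has the same y in the steriliser's frame to within 10 mm.
- toggle0_tip (a point): Free end of the steel toggle lever over bay 0. The lever is a tapered round bat 55 mm long from its pivot, 7 to 13 mm thick; the pivot is at x = +85 mm, 90 mm above the worktop. At off the tip is 24 mm from the pivot towards the open end of the bay and 140 mm above the worktop; at on it is 24 mm to the other side.
- toggle0 (a joint): Angle of the lever over bay 0: 0 = off (leans towards the open end of the bay, all start so), 0.45 rad = upright dead centre, 0.90 = on (leans along the steriliser's +x, away from the bay). Over-centre spring: about 2.5 N at the tip to start it, falling to nothing at centre; past centre it snaps on by itself, short of centre it snaps back.
- bay1_stop (a point): Centre of the foot of the stop at the inner end of bay 1 (the middle, y = 0 in its frame), on the bay floor; a clipper in this bay has the same y in the steriliser's frame to within 10 mm.
- toggle1_tip (a point): Free end of the steel toggle lever over bay 1. The lever is a tapered round bat 55 mm long from its pivot, 7 to 13 mm thick; the pivot is at x = +85 mm, 90 mm above the worktop. At off the tip is 24 mm from the pivot towards the open end of the bay and 140 mm above the worktop; at on it is 24 mm to the other side.
- toggle1 (a joint): Angle of the lever over bay 1: 0 = off (leans towards the open end of the bay, all start so), 0.45 rad = upright dead centre, 0.90 = on (leans along the steriliser's +x, away from the bay). Over-centre spring: about 2.5 N at the tip to start it, falling to nothing at centre; past centre it snaps on by itself, short of centre it snaps back.
- bay2_stop (a point): Centre of the foot of the stop at the inner end of bay 2 (y = -66 mm in its frame), on the bay floor; a clipper in this bay has the same y in the steriliser's frame to within 10 mm.
- toggle2_tip (a point): Free end of the steel toggle lever over bay 2. The lever is a tapered round bat 55 mm long from its pivot, 7 to 13 mm thick; the pivot is at x = +85 mm, 90 mm above the worktop. At off the tip is 24 mm from the pivot towards the open end of the bay and 140 mm above the worktop; at on it is 24 mm to the other side.
- toggle2 (a joint): Angle of the lever over bay 2: 0 = off (leans towards the open end of the bay, all start so), 0.45 rad = upright dead centre, 0.90 = on (leans along the steriliser's +x, away from the bay). Over-centre spring: about 2.5 N at the tip to start it, falling to nothing at centre; past centre it snaps on by itself, short of centre it snaps back.
- tint_brush: Black tint brush, 183 x 41 x 10 mm, loose, lying along another bay; origin at its middle on the underside. Stays where it is.
- clip_in_bay: Black sectioning clip, 110 x 15 x 18 mm, loose, lying along the third bay; origin at its middle on the underside. Stays where it is.
- pump_bottle: Amber-labelled pump bottle, 52 mm across, 157 mm high, standing on the worktop; origin under its middle. Stays.
- flacon: Small flat bottle with a dark cap, 30 x 38 x 90 mm, standing; origin under its middle. Stays.
- small_pot: Small round pot, 53 mm across, 36 mm high; origin under its middle. Stays.
- oil_bottle: Slim bottle with a white cap, 41 mm across, 152 mm high, standing; origin under its middle. Stays.
- clipper: The same hair clipper, its whole body (200 x 49 x 41 mm); origin under its middle, z up, its y points from the blade to the rear end.

How it is judged:
On the way, in this order (a step that is already met when the one before it is completed fails the run):
1. the clipper is fully home in its bay (x of clipper_heel in the frame of steriliser between -0.105 and -0.09 m and z of clipper_heel in the frame of steriliser between 0.014 and 0.034 m), for 0.2 s.
2. the lever over the clipper's bay is on, the other two are off (((y of clipper_heel in the frame of steriliser between 0.033 and 0.099 m and value of joint toggle0 above 0.75 rad and value of joint each of toggle1, toggle2 below 0.15 rad) or (y of clipper_heel in the frame of steriliser between -0.033 and 0.033 m and value of joint toggle1 above 0.75 rad and value of joint each of toggle0, toggle2 below 0.15 rad) or (y of clipper_heel in the frame of steriliser between -0.099 and -0.033 m and value of joint toggle2 above 0.75 rad and value of joint each of toggle0, toggle1 below 0.15 rad))), for 0.2 s.
At the end, for the whole second after the job is handed in: Clipper flat in its bay within 6 mm of home, lever over its bay on (above 0.75 rad), the other two off (below 0.15 rad), brush and clip in the other bays moved less than 15 mm, the four things on the worktop less than 20 mm (all of step 1 and ((y of clipper_heel in the frame of steriliser between 0.033 and 0.099 m and value of joint toggle0 above 0.75 rad and value of joint each of toggle1, toggle2 below 0.15 rad) or (y of clipper_heel in the frame of steriliser between -0.033 and 0.033 m and value of joint toggle1 above 0.75 rad and value of joint each of toggle0, toggle2 below 0.15 rad) or (y of clipper_heel in the frame of steriliser between -0.099 and -0.033 m and value of joint toggle2 above 0.75 rad and value of joint each of toggle0, toggle1 below 0.15 rad)) and linear speed of clipper below 0.01 m/s and distance of each of tint_brush, clip_in_bay from where it was at the start of the episode below 0.015 m and distance of each of pump_bottle, flacon, small_pot, oil_bottle from where it was at the start of the episode below 0.02 m); the robot touches nothing.
It fails at once if the clipper is lifted or tipped out of its bay (z of clipper_heel in the frame of steriliser above 0.042 m or angle between clipper's own z axis and vertical above 0.2 rad).
It fails at once if a lever over a bay without the clipper is flipped ((value of joint toggle0 above 0.45 rad and not (y of clipper_heel in the frame of steriliser between 0.033 and 0.099 m)) or (value of joint toggle1 above 0.45 rad and not (y of clipper_heel in the frame of steriliser between -0.033 and 0.033 m)) or (value of joint toggle2 above 0.45 rad and not (y of clipper_heel in the frame of steriliser between -0.099 and -0.033 m))).
It fails at once if the brush or clip in the other bays is moved or lifted (distance of any of tint_brush, clip_in_bay from where it was at the start of the episode above 0.02 m).
It fails at once if a thing standing on the worktop is pushed away, lifted or knocked over (distance of any of pump_bottle, flacon, small_pot, oil_bottle from where it was at the start of the episode above 0.03 m or angle between any of pump_bottle, flacon, small_pot, oil_bottle's own z axis and vertical above 0.4 rad).
It also fails if it takes over 45 s, if anything falls off the work surface, if the arm or the gripper's body presses on something with over 40 N, if the wrist force passes 120 N, or if a joint passes its speed limit or range.

## Working session

There is one attempt and no reset: what is moved stays moved. The work goes in short steps, Python scripts to look and compute and a shell command to move; the robot and the scene stay as the last step left them, time stands still between calls to the robot, and variables do not carry over. Pictures are saved under pics/ and viewed, and the job is handed in when it is done.

```bash
ls; mkdir -p pics
python3 - <<'E'
from bench import r
import cv2,pickle
s=r.read_state();print({k:s[k] for k in('time','ee_pos','eef_rot','width')},r.tip_extent)
for n in('side','top'):
    p=r.camera(n);cv2.imwrite(f'pics/{n}0.png',p['frame'][:,:,::-1]);pickle.dump(p,open(f'{n}0.pkl','wb'))
    print(n,p['fx'],p['cx'],p['cy'],p['camera_from_world'].round(4).tolist() if hasattr(p['camera_from_world'],'round') else p['camera_from_world'])
    for t in ['steriliser','clipper','clipper_heel','tint_brush','clip_in_bay','toggle0_tip','toggle1_tip','toggle2_tip','bay0_stop','pump_bottle','flacon','small_pot','oil_bottle']:
        print(t,[( [round(float(x)) for x in d['rect']],round(float(d['score']),2)) for d in r.search_frame(p,t)][:4])
E
```

```text
pics
{'time': 0.0, 'ee_pos': array([0.23562684, 0.57848774, 0.23276311]), 'eef_rot': array([ 1.92196629e-01,  9.81356185e-01, -6.91306748e-04, -1.23274049e-04]), 'width': 0.086782831196085} 0.011
side 509.28717814917104 316.08243198069687 241.14021267361198 [[0.9929, -0.1185, -0.0092, -0.5521], [-0.0535, -0.3762, -0.925, 0.1187], [0.1061, 0.9189, -0.3799, 1.4599], [0.0, 0.0, 0.0, 1.0]]
steriliser [([269, 208, 356, 281], 0.58)]
clipper []
clipper_heel [([283, 248, 309, 275], 0.65)]
tint_brush [([321, 250, 347, 270], 0.52)]
clip_in_bay [([309, 258, 321, 269], 0.56)]
toggle0_tip []
toggle1_tip [([262, 187, 276, 228], 0.73)]
toggle2_tip []
bay0_stop [([272, 208, 356, 277], 0.84)]
pump_bottle []
flacon [([326, 311, 339, 356], 0.85)]
small_pot [([262, 325, 287, 349], 0.86)]
oil_bottle [([262, 187, 276, 228], 0.82)]
top 557.1311430739585 313.36744307736257 230.59589489295175 [[0.0082, -0.9998, -0.0184, -0.0029], [-0.9991, -0.0075, -0.0418, 0.5414], [0.0417, 0.0187, -0.999, 1.3288], [0.0, 0.0, 0.0, 1.0]]
steriliser [([212, 174, 328, 276], 0.94), ([236, 226, 245, 228], 0.59), ([461, 185, 494, 208], 0.57)]
clipper [([256, 236, 342, 261], 0.78), ([236, 228, 245, 229], 0.43)]
clipper_heel [([256, 237, 341, 264], 0.58)]
tint_brush [([253, 189, 321, 208], 0.92), ([471, 222, 492, 235], 0.19)]
clip_in_bay [([268, 216, 312, 226], 0.64), ([257, 237, 339, 264], 0.3)]
toggle0_tip [([258, 236, 341, 262], 0.75), ([238, 253, 244, 260], 0.43)]
toggle1_tip [([233, 228, 239, 232], 0.54)]
toggle2_tip []
bay0_stop [([214, 175, 327, 276], 0.89)]
pump_bottle []
flacon [([472, 222, 493, 236], 0.53), ([251, 191, 324, 208], 0.16)]
small_pot [([450, 275, 479, 295], 0.67), ([266, 220, 310, 226], 0.2)]
oil_bottle [([128, 267, 165, 282], 0.73)]
```

View pics/side0.png

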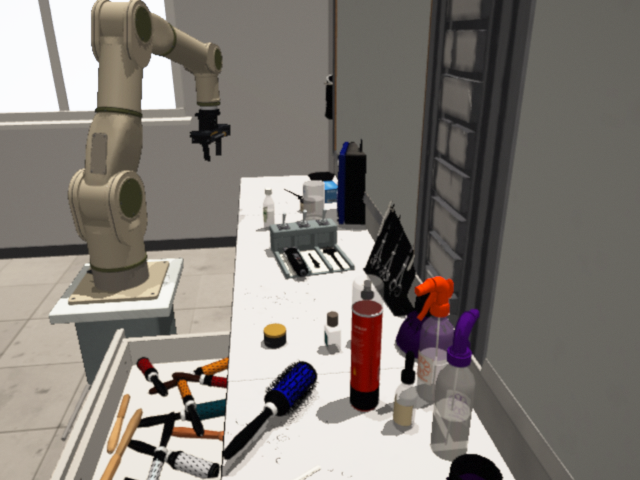

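View pics/top0.png

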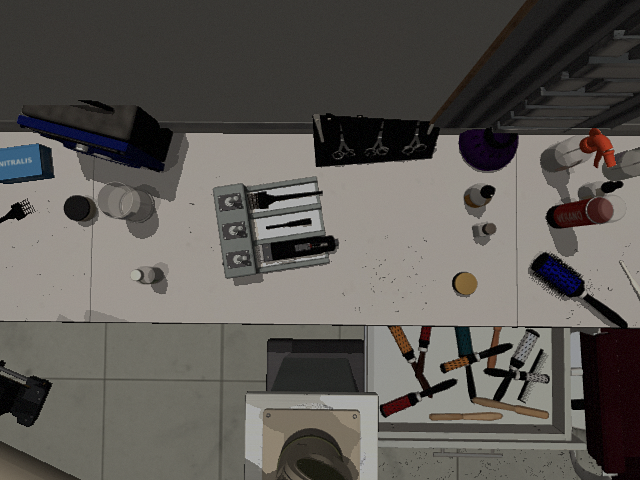

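Run:
```python
import cv2,pickle
p=pickle.load(open('top0.pkl','rb'))['frame'][:,:,::-1]
cv2.imwrite('pics/topz.png',cv2.resize(p[160:290,190:360],None,fx=4.6,fy=4.6,interpolation=cv2.INTER_CUBIC))
p=pickle.load(open('side0.pkl','rb'))['frame'][:,:,::-1]
cv2.imwrite('pics/sidez.png',cv2.resize(p[180:300,240:380],None,fx=5,fy=5,interpolation=cv2.INTER_CUBIC))
```

```text
(no output)
```

View pics/topz.png

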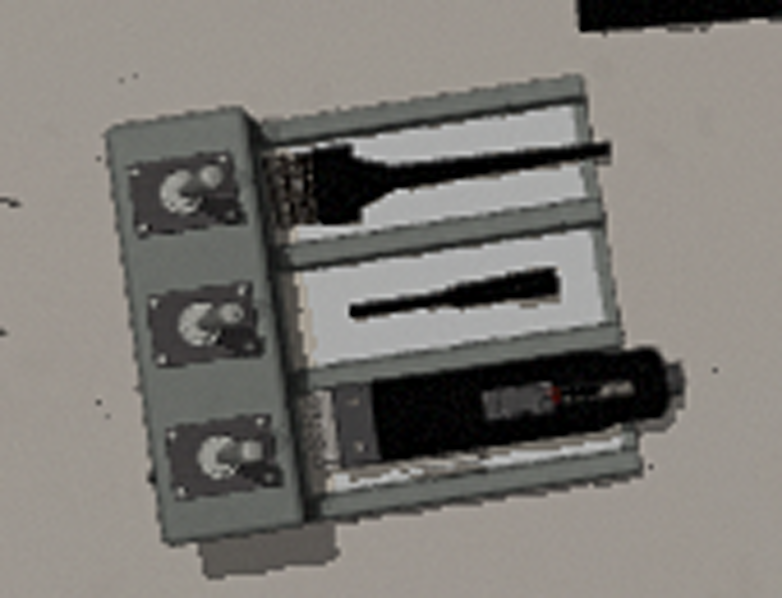

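View pics/sidez.png

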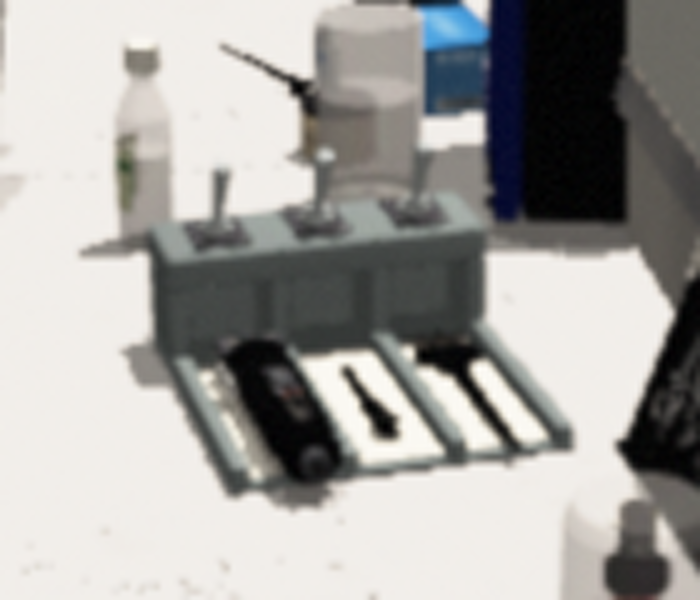

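```bash
cat > h.py <<'E'
import numpy as np,pickle
from scipy.optimize import least_squares
def proj(p,X):
    X=np.atleast_2d(X);T=np.array(p['camera_from_world']);c=X@T[:3,:3].T+T[:3,3]
    return np.c_[p['fx']*c[:,0]/c[:,2]+p['cx'],p['fy']*c[:,1]/c[:,2]+p['cy']]
def back(p,uv,z):
    T=np.array(p['camera_from_world']);R=T[:3,:3];C=-R.T@T[:3,3]
    d=R.T@np.array([(uv[0]-p['cx'])/p['fx'],(uv[1]-p['cy'])/p['fy'],1]);return C+d*(z-C[2])/d[2]
def S2W(q,X):
    X=np.atleast_2d(X);c,s=np.cos(q[2]),np.sin(q[2])
    return np.c_[q[0]+c*X[:,0]-s*X[:,1],q[1]+s*X[:,0]+c*X[:,1],X[:,2]]
def W2S(q,X):
    X=np.atleast_2d(X);c,s=np.cos(q[2]),np.sin(q[2]);a=X[:,0]-q[0];b=X[:,1]-q[1]
    return np.c_[c*a+s*b,-s*a+c*b,X[:,2]]
E
python3 - <<'E'
from h import *
t=pickle.load(open('top0.pkl','rb'));s=pickle.load(open('side0.pkl','rb'))
uz=lambda a:(np.array(a)+.5)/4.6-.5+[190,160]
sz=lambda a:(np.array(a)+.5)/5-.5+[240,180]
M=.001*np.array([[121,-106,84],[49,-106,84],[121,106,84],[49,106,84],[-120,-106,18],[-120,106,18]])
U=uz([(108,130),(243,108),(165,543),(304,520),(583,77),(642,470)])
Ms=.001*np.array([[49,106,84],[49,-106,84],[-120,106,18],[-120,-106,18],[61,66,140],[61,0,140],[61,-66,140]])
Us=sz([(160,263),(485,232),(235,490),(570,440),(220,172),(325,152),(425,152)])
f=lambda q:np.r_[(proj(t,S2W(q,M))-U).ravel(),(proj(s,S2W(q,Ms))-Us).ravel()]
ft=lambda q:(proj(t,S2W(q,M))-U).ravel()
for g in(ft,f):
    o=least_squares(g,[.55,.1,1.5],loss='soft_l1');print(o.x,o.fun.reshape(-1,2).round(1).tolist())
q=o.x; q=least_squares(ft,[.55,.1,1.5]).x
np.save('q.npy',q)
for n,a,z in(('heel',(684,382),.024),('stub',(676,382),.033),('t0',(250,450),.14),('t1',(232,313),.14),('t2',(210,175),.14)):
    w=back(t,uz(a),z);print(n,w,W2S(q,w))
print('heel side',proj(s,back(t,uz((684,382)),.024)),sz((318,462)))
print(S2W(q,[[-.099,.066,.024],[.061,.066,.14],[.085,.066,.09]]))
for n,a in (('oil',(146,283)),('pump',(475,205))):print(n,back(t,a,0))
E
```

```text
[0.55110732 0.09711952 1.72745994] [[-1.2, -1.0], [0.5, -0.9], [-0.5, 1.0], [0.5, 1.3], [0.0, -1.2], [0.3, 0.8]]
[0.549267   0.09637946 1.72844717] [[-0.9, -0.2], [0.8, -0.1], [-0.2, 1.9], [0.9, 2.2], [0.3, -0.5], [0.7, 1.5], [1.5, -0.8], [1.1, -1.7], [-0.9, -4.6], [1.5, -3.6], [0.6, -2.0], [0.1, -0.1], [0.1, -2.1]]
heel [ 0.51264806 -0.05846332  0.024     ] [[-0.14759111  0.06211785  0.024     ]]
stub [ 0.51243186 -0.0541223   0.033     ] [[-0.14326913  0.06165775  0.033     ]]
t0 [0.47651819 0.14940132 0.14      ] [[0.06336217 0.06555132 0.14      ]]
t1 [0.54128931 0.1588254  0.14      ] [[6.26201891e-02 1.02395145e-04 1.40000000e-01]]
t2 [0.60683324 0.17020633 0.14      ] [[ 0.06369142 -0.06641366  0.14      ]]
heel side [[303.3287755  273.10059569]] [303.2 272. ]
[[ 0.50127205 -0.01106339  0.024     ]
 [ 0.47644153  0.14699814  0.14      ]
 [ 0.47271695  0.17070736  0.09      ]]
oil [0.41144301 0.40716974 0.        ]
pump [ 0.60675155 -0.38872591  0.        ]
```

The clipper is in bay 0, the one nearest the robot, with its heel at steriliser x ≈ -148 mm (zoom pixel 684,382). First I'll shut the jaws and turn tool x along the bay.

```bash
python3 -m jog '[[0,0,0,0,0,0.172,-1],[0,0,0,0,0,0.172,-1],[0,0,0,0,0,0.172,-1],[0,0,0,0,0,0.172,-1],[0,0,0,0,0,0.172,-1],[0,0,0,0,0,0.171,-1],[0,0,0,0,0,0,-1]]' 20
cat > st.py <<'E'
from h import *
from bench import r
from scipy.spatial.transform import Rotation as Ro
q=np.load('q.npy');s=r.read_state();R=Ro.from_quat(s['eef_rot']).as_matrix()
ax=np.array([np.cos(q[2]),np.sin(q[2]),0])
print('t',s['time'],'S',W2S(q,s['ee_pos']).round(4),'W',np.round(s['ee_pos'],4),'F',np.round(s['ft_force'],1),'w',round(s['width'],4))
print('tool x yaw err',np.arctan2(R[1,0],R[0,0])-q[2],'z',R[:,2].round(3),'j',np.round(s['joint_positions'],2))
for t in([-.195,.063,.2],[-.195,.063,.026]):
    print(t,'need tool cm',(R.T@(S2W(q,t)[0]-s['ee_pos'])*100).round(1))
E
python3 st.py
```

```text
time: 2.28
ee_pos: [0.2357, 0.5789, 0.2336]
eef_rot: [0.651, 0.759, 0.0, 0.0]
ft_force: [0.3, 0.7, -0.7]
width: 0.025
t 2.275 S [[0.525  0.2368 0.2336]] W [0.2357 0.5789 0.2336] F [ 0.3  0.7 -0.7] w 0.025
tool x yaw err -0.0016321311034217523 z [ 0.  0. -1.] j [-1.31  0.33  0.07  1.47 -0.02  1.35 -1.09]
[-0.195, 0.063, 0.2] need tool cm [-72.   17.5   3.4]
[-0.195, 0.063, 0.026] need tool cm [-72.   17.5  20.8]
```

```bash
python3 -m jog '[[-4.5,2.5,0,0,0,0,-1],[-4.5,2.5,0,0,0,0,-1],[-4.5,2.5,0,0,0,0,-1],[-4.5,2.5,0,0,0,0,-1],[-4.5,2.5,0,0,0,0,-1],[-4.5,2.5,0,0,0,0,-1],[-4.5,2.5,0,0,0,0,-1],[-4.5,0,0,0,0,0,-1],[-4.5,0,0,0,0,0,-1],[-4.5,0,0,0,0,0,-1],[-4.5,0,0,0,0,0,-1],[-4.5,0,0,0,0,0,-1],[-4.5,0,0,0,0,0,-1],[-4.5,0,0,0,0,0,-1],[-4.5,0,0,0,0,0,-1],[-4.5,0,0,0,0,0,-1],[0,0,0,0,0,0,-1],[0,0,0,0,0,0,-1]]'
python3 st.py
```

```text
time: 4.53
ee_pos: [0.5184, -0.1054, 0.2334]
eef_rot: [0.65, 0.76, 0.0, -0.0]
ft_force: [-0.7, -0.4, -0.0]
width: 0.0003
t 4.525 S [[-0.1949  0.0637  0.2334]] W [ 0.5184 -0.1054  0.2334] F [-0.7 -0.4 -0. ] w 0.0003
tool x yaw err 5.2862928396013587e-05 z [-0.  0. -1.] j [-0.48  0.12  0.65  1.74 -0.08  1.3   0.34]
[-0.195, 0.063, 0.2] need tool cm [-0.   0.1  3.3]
[-0.195, 0.063, 0.026] need tool cm [-0.   0.1 20.7]
```

```bash
python3 -m jog '[[0,0,4,0,0,0,-1],[0,0,4,0,0,0,-1],[0,0,4,0,0,0,-1],[0,0.1,4,0,0,0,-1],[0,0,3,0,0,0,-1],[0,0,1.5,0,0,0,-1],[0,0,0,0,0,0,-1],[0,0,0,0,0,0,-1]]'
python3 st.py
python3 - <<'E'
from bench import r
import cv2
for n,(a,b,c,d) in(('side',(180,300,240,380)),('top',(160,290,190,360))):
    p=r.camera(n);cv2.imwrite(f'pics/{n}1.png',cv2.resize(p['frame'][a:b,c:d,::-1],None,fx=4.6,fy=4.6,interpolation=cv2.INTER_CUBIC))
E
```

```text
time: 5.52
ee_pos: [0.5203, -0.1057, 0.0297]
eef_rot: [0.651, 0.759, 0.001, 0.001]
ft_force: [0.4, 0.2, 0.4]
width: 0.0004
t 5.525 S [[-0.1954  0.0619  0.0297]] W [ 0.5203 -0.1057  0.0297] F [0.4 0.2 0.4] w 0.0004
tool x yaw err -0.0020691255921987395 z [ 0.002  0.    -1.   ] j [-0.39  0.39  0.59  1.94 -0.27  0.89  0.49]
[-0.195, 0.063, 0.2] need tool cm [  0.   -0.1 -17. ]
[-0.195, 0.063, 0.026] need tool cm [ 0.  -0.1  0.4]
```

View pics/side1.png

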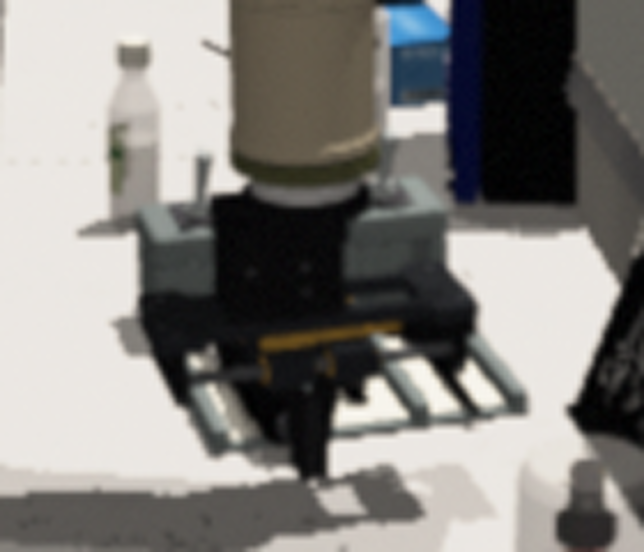

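View pics/top1.png

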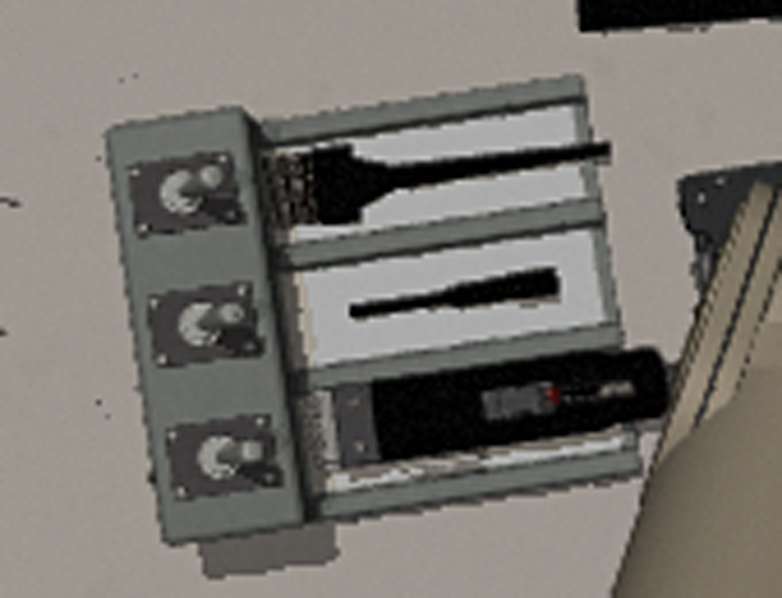

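The fingers stand behind the heel and in line with it (side zoom 310,470). Now I'll push, first to expected contact.

```bash
python3 -m jog '[[1,0.1,0.1,0,0,0,-1],[1,0,0,0,0,0,-1],[1,0,0,0,0,0,-1],[0.7,0,0,0,0,0,-1],[0.6,0,0,0,0,0,-1],[0.6,0,0,0,0,0,-1],[0.6,0,0,0,0,0,-1],[0,0,0,0,0,0,-1],[0,0,0,0,0,0,-1]]'
python3 st.py
```

```text
time: 6.75
ee_pos: [0.512, -0.0512, 0.0275]
eef_rot: [0.651, 0.759, 0.0, -0.0]
ft_force: [-0.8, 0.1, 0.1]
width: 0.0008
t 6.75 S [[-0.1403  0.0616  0.0275]] W [ 0.512  -0.0512  0.0275] F [-0.8  0.1  0.1] w 0.0008
tool x yaw err -0.002631181938223426 z [-0.  0. -1.] j [-0.49  0.35  0.58  1.98 -0.25  0.87  0.37]
[-0.195, 0.063, 0.2] need tool cm [ -5.5  -0.1 -17.2]
[-0.195, 0.063, 0.026] need tool cm [-5.5 -0.1  0.2]
```

```bash
cat > look.py <<'E'
import sys,cv2
from bench import r
for n,(a,b,c,d) in(('side',(180,300,240,380)),('top',(160,290,190,360))):
    p=r.camera(n);cv2.imwrite(f'pics/{n}{sys.argv[1]}.png',cv2.resize(p['frame'][a:b,c:d,::-1],None,fx=4.6,fy=4.6,interpolation=cv2.INTER_CUBIC))
E
python3 look.py 2; python3 -m jog '[[0.5,0,0,0,0,0,-1],[0.5,0,0,0,0,0,-1],[0.5,0,0,0,0,0,-1]]';python3 st.py
```

```text
time: 7.22
ee_pos: [0.5097, -0.0363, 0.0275]
eef_rot: [0.651, 0.759, -0.0, 0.0]
ft_force: [1.2, -2.2, 0.5]
width: 0.0007
t 7.225 S [[-0.1253  0.0616  0.0275]] W [ 0.5097 -0.0363  0.0275] F [ 1.2 -2.2  0.5] w 0.0007
tool x yaw err -0.0028489176736112842 z [ 0. -0. -1.] j [-0.52  0.35  0.57  1.99 -0.24  0.87  0.34]
[-0.195, 0.063, 0.2] need tool cm [ -7.   -0.1 -17.2]
[-0.195, 0.063, 0.026] need tool cm [-7.  -0.1  0.2]
```

View pics/top2.png

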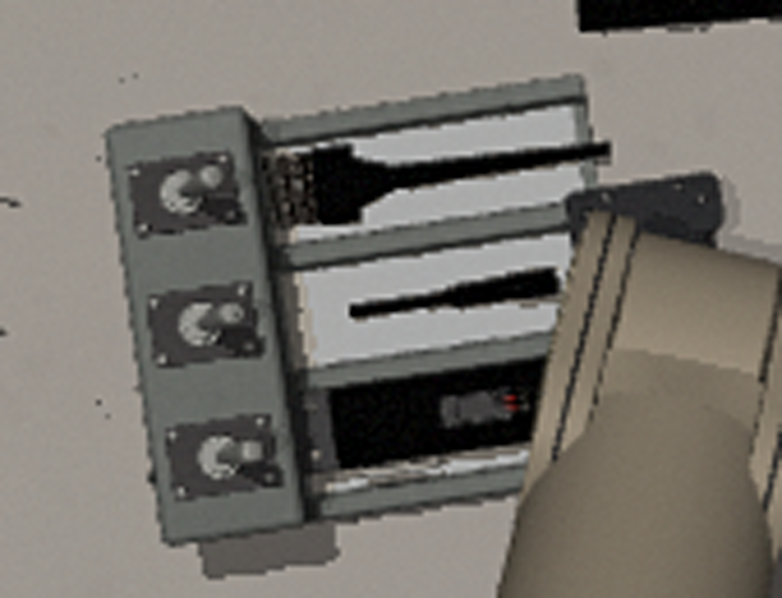

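The clipper is moving; its switch has gone from zoom x 487 to 443, about 22 mm. I'll go on slowly and watch the force.

```bash
python3 -m jog '[[0.3,0,0,0,0,0,-1],[0.2,0,0,0,0,0,-1],[0.2,0,0,0,0,0,-1]]';python3 -m jog '[[0.15,0,0,0,0,0,-1],[0.15,0,0,0,0,0,-1]]'; python3 -m jog '[[0.1,0,0,0,0,0,-1],[0.1,0,0,0,0,0,-1]]';python3 st.py
```

```text
time: 7.6
ee_pos: [0.5087, -0.0296, 0.0275]
eef_rot: [0.651, 0.759, 0.0, 0.0]
ft_force: [-0.2, -2.6, 0.8]
width: 0.0005
time: 7.85
ee_pos: [0.5082, -0.0267, 0.0275]
eef_rot: [0.651, 0.759, 0.0, -0.0]
ft_force: [0.5, -2.7, 0.9]
width: 0.0004
time: 8.1
ee_pos: [0.5079, -0.0247, 0.0276]
eef_rot: [0.651, 0.759, 0.0, 0.0]
ft_force: [0.4, -2.4, 0.9]
width: 0.0
t 8.1 S [[-0.1135  0.0615  0.0276]] W [ 0.5079 -0.0247  0.0276] F [ 0.4 -2.4  0.9] w 0.0
tool x yaw err -0.002896774239766531 z [ 0.  0. -1.] j [-0.54  0.34  0.57  2.   -0.24  0.87  0.31]
[-0.195, 0.063, 0.2] need tool cm [ -8.2  -0.1 -17.2]
[-0.195, 0.063, 0.026] need tool cm [-8.2 -0.1  0.2]
```

```bash
python3 -m jog '[[0.1,0,0,0,0,0,-1],[0.1,0,0,0,0,0,-1]]';python3 -m jog '[[0.1,0,0,0,0,0,-1],[0.1,0,0,0,0,0,-1]]'
```

```text
time: 8.35
ee_pos: [0.5077, -0.0233, 0.0276]
eef_rot: [0.651, 0.759, -0.0, 0.0]
ft_force: [1.1, -6.7, 1.0]
width: 0.0005
time: 8.6
ee_pos: [0.5077, -0.0231, 0.0276]
eef_rot: [0.652, 0.759, -0.001, 0.001]
ft_force: [3.5, -12.8, -1.2]
width: 0.0004
```

The force rises to 13 N and motion stops, so the clipper is at the stop. I'll back off, rise and check.

```bash
python3 st.py; python3 -m jog '[[-0.5,0,0,0,0,0,-1],[-1,0,0,0,0,0,-1],[-2.5,0,0,0,0,0,-1],[-2,0,-2,0,0,0,-1],[-2,0,-3,0,0,0,-1],[-2,0,-4,0,0,0,-1],[-1,0,-4,0,0,0,-1],[0,0,-2,0,0,0,-1],[0,0,0,0,0,0,-1]]'; python3 st.py;python3 look.py 3
```

```text
t 8.6 S [[-0.1119  0.0615  0.0276]] W [ 0.5077 -0.0231  0.0276] F [  3.5 -12.8  -1.2] w 0.0004
tool x yaw err -0.004478700680904835 z [ 0.001 -0.003 -1.   ] j [-0.55  0.34  0.57  2.   -0.23  0.87  0.3 ]
[-0.195, 0.063, 0.2] need tool cm [ -8.4  -0.1 -17.2]
[-0.195, 0.063, 0.026] need tool cm [-8.3 -0.1  0.2]
time: 9.72
ee_pos: [0.5248, -0.1297, 0.1787]
eef_rot: [0.651, 0.759, 0.001, 0.001]
ft_force: [0.5, -0.6, -0.2]
width: 0.0007
t 9.725 S [[-0.2198  0.0611  0.1787]] W [ 0.5248 -0.1297  0.1787] F [ 0.5 -0.6 -0.2] w 0.0007
tool x yaw err -0.0027006194125969163 z [ 0.003  0.001 -1.   ] j [-0.43  0.2   0.67  1.79 -0.14  1.19  0.43]
[-0.195, 0.063, 0.2] need tool cm [ 2.5 -0.2 -2.1]
[-0.195, 0.063, 0.026] need tool cm [ 2.5 -0.2 15.3]
```

View pics/top3.png

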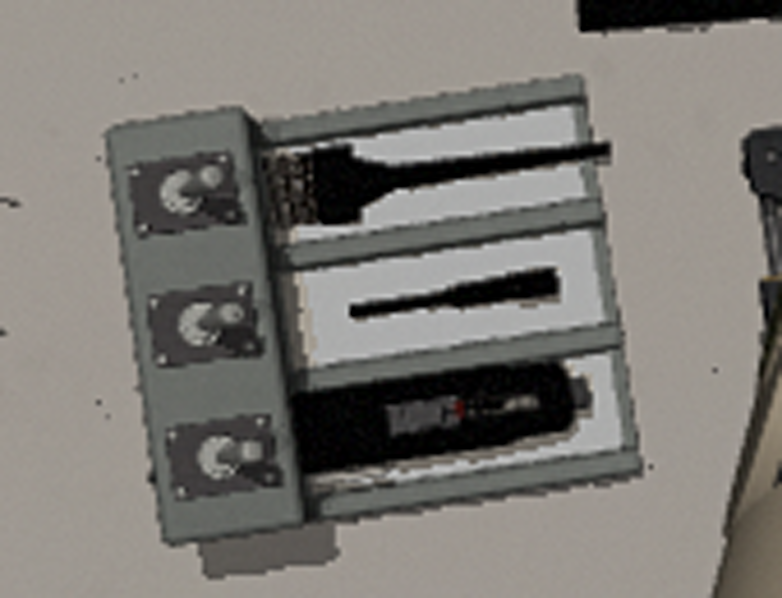

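The heel is at zoom (592,392), about 46 mm further in and roughly at x = -101 mm, with the levers, brush and clip unchanged. Now I'll move to just in front of lever 0 with the tips at z ≈ 122 mm.

```bash
python3 -m jog '[[3,-0.2,1,0,0,0,-1],[4,-0.2,1,0,0,0,-1],[4,0,1,0,0,0,-1],[4,0,1,0,0,0,-1],[3.5,0,0.6,0,0,0,-1],[3,0,0,0,0,0,-1],[2,0,0,0,0,0,-1],[0,0,0,0,0,0,-1],[0,0,0,0,0,0,-1]]'; python3 st.py;python3 look.py 4
```

```text
time: 10.95
ee_pos: [0.484, 0.1011, 0.1309]
eef_rot: [0.651, 0.759, -0.001, -0.0]
ft_force: [-0.2, 0.5, -0.5]
width: 0.0004
t 10.95 S [[0.0145 0.0656 0.1309]] W [0.484  0.1011 0.1309] F [-0.2  0.5 -0.5] w 0.0004
tool x yaw err -0.0034830411415001095 z [-0.001 -0.001 -1.   ] j [-0.75  0.13  0.49  1.95 -0.07  1.08 -0.08]
[-0.195, 0.063, 0.2] need tool cm [-21.    0.3  -6.9]
[-0.195, 0.063, 0.026] need tool cm [-20.9   0.3  10.5]
```

View pics/side4.png

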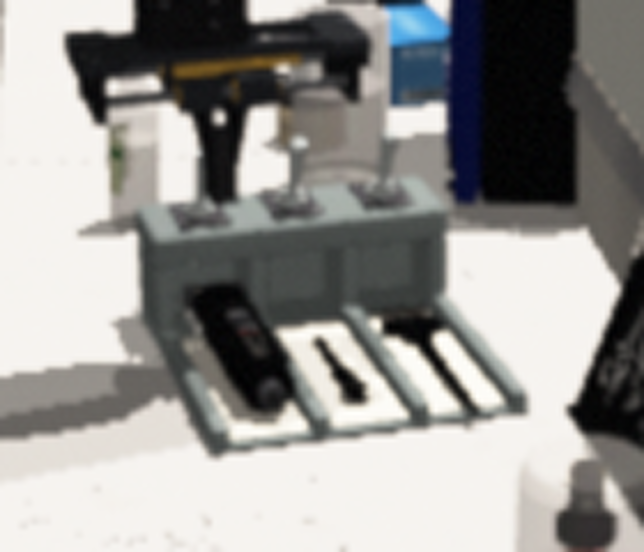

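View pics/top4.png

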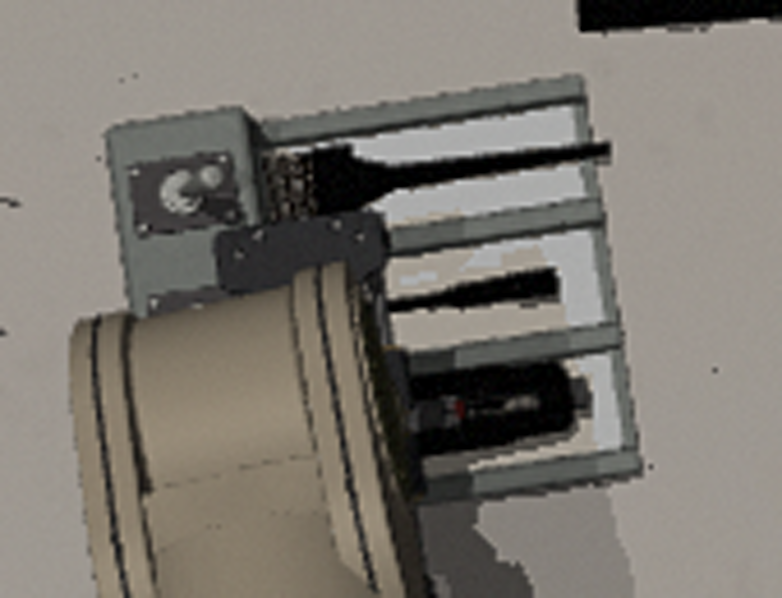

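The closed fingers cover lever 0 in the side view (around 220,170); levers 1 and 2 are untouched. I'll push it now.

```bash
python3 -m jog '[[1,0,0,0,0,0,-1],[1,0,0,0,0,0,-1],[1,0,0,0,0,0,-1],[0.6,0,0,0,0,0,-1],[0.6,0,0,0,0,0,-1]]'; python3 -m jog '[[0.6,0,0,0,0,0,-1],[0.6,0,0,0,0,0,-1],[0.6,0,0,0,0,0,-1]]'; python3 -m jog '[[0.5,0,0,0,0,0,-1],[0,0,0,0,0,0,-1]]';python3 st.py; python3 look.py 5
```

```text
time: 11.68
ee_pos: [0.4779, 0.1437, 0.1316]
eef_rot: [0.651, 0.759, -0.0, 0.0]
ft_force: [0.3, -3.0, 2.4]
width: 0.0005
time: 12.05
ee_pos: [0.4751, 0.1622, 0.1315]
eef_rot: [0.651, 0.759, 0.0, -0.0]
ft_force: [0.8, 0.1, 0.1]
width: 0.0002
time: 12.3
ee_pos: [0.4743, 0.1669, 0.1315]
eef_rot: [0.651, 0.759, 0.0, -0.0]
ft_force: [-0.0, -0.5, -0.2]
width: 0.0004
t 12.3 S [[0.081  0.065  0.1315]] W [0.4743 0.1669 0.1315] F [-0.  -0.5 -0.2] w 0.0004
tool x yaw err -0.002049829276985715 z [-0.  0. -1.] j [-0.83  0.15  0.44  1.93 -0.07  1.08 -0.21]
[-0.195, 0.063, 0.2] need tool cm [-27.6   0.3  -6.9]
[-0.195, 0.063, 0.026] need tool cm [-27.6   0.3  10.5]
```

View pics/side5.png

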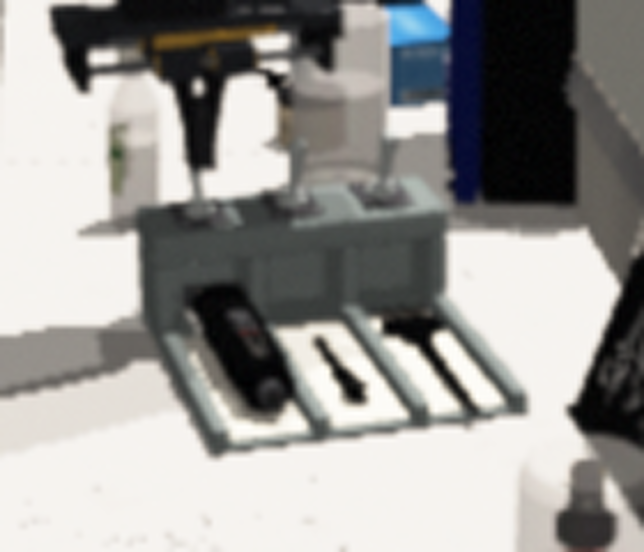

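Force peaked near 3 N and then dropped to zero, as a snap would. I'll retreat and look.

```bash
python3 -m jog '[[-1,0,0,0,0,0,-1],[-2,0,0,0,0,0,-1],[-3,0,0,0,0,0,-1],[-4,0,-2,0,0,0,-1],[-5,0,-3,0,0,0,-1],[-5,0,-3,0,0,0,-1],[-5,0,-2,0,0,0,-1],[-5,0,0,0,0,0,-1],[0,0,0,0,0,0,-1],[0,0,0,0,0,0,-1]]'; python3 look.py 6; python3 st.py
python3 - <<'E'
from h import *
from bench import r
q=np.load('q.npy')
for n in('side','top'):
    p=r.camera(n)
    print(n,'tip off',proj(p,S2W(q,[[.061,.066,.14]])),'on',proj(p,S2W(q,[[.109,.066,.14]])),'zoom on',(proj(p,S2W(q,[[.109,.066,.14]]))-([240,180] if n=='side' else [190,160]))*4.6)
    pts=[(x) for x in ['tint_brush','clip_in_bay','oil_bottle','flacon','small_pot']]
    for t in pts: print(t,[[round(float(x)) for x in d['rect']] for d in r.search_frame(p,t)][:1])
    if n=='top':
        w=back(p,(np.array([592,392])+.5)/4.6-.5+[190,160],.024);print('heel',W2S(q,w))
E
```

```text
time: 13.65
ee_pos: [0.5198, -0.1302, 0.2313]
eef_rot: [0.651, 0.759, -0.0, -0.0]
ft_force: [0.3, 1.0, 0.3]
width: 0.0005
t 13.75 S [[-0.2185  0.0658  0.2313]] W [ 0.52   -0.129   0.2313] F [-1.3 -0.6  0.5] w 0.0005
tool x yaw err -0.001257032237099942 z [-0.     0.001 -1.   ] j [-0.47  0.15  0.7   1.73 -0.1   1.3   0.4 ]
[-0.195, 0.063, 0.2] need tool cm [2.3 0.3 3.1]
[-0.195, 0.063, 0.026] need tool cm [ 2.3  0.3 20.5]
side tip off [[284.82979831 211.85096058]] on [[281.59374607 207.18462497]] zoom on [[191.33123193 125.04927488]]
tint_brush [[320, 249, 345, 273]]
clip_in_bay [[310, 262, 321, 269]]
oil_bottle [[264, 187, 275, 230]]
flacon [[326, 313, 340, 357]]
small_pot [[262, 325, 287, 349]]
top tip off [[245.05836051 257.47932221]] on [[223.27193095 260.72459985]] zoom on [[153.05088238 463.33315932]]
tint_brush [[252, 190, 325, 209]]
clip_in_bay [[269, 218, 310, 224]]
oil_bottle []
flacon [[471, 222, 494, 238]]
small_pot [[451, 273, 475, 298]]
heel [[-0.09978023  0.06022213  0.024     ]]
```

View pics/side6.png

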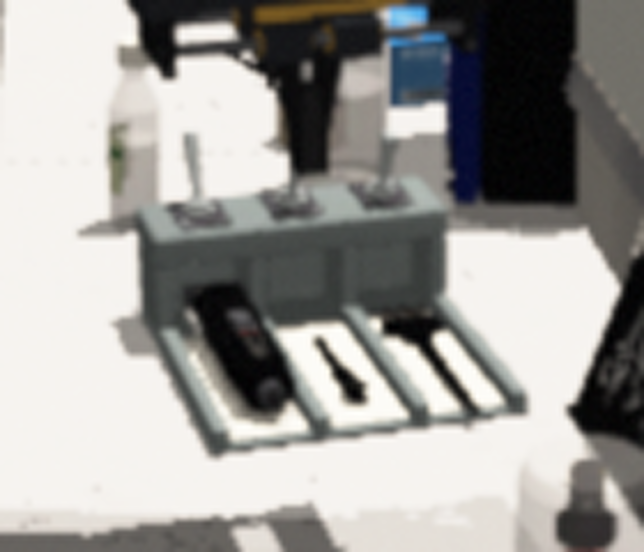

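View pics/top6.png

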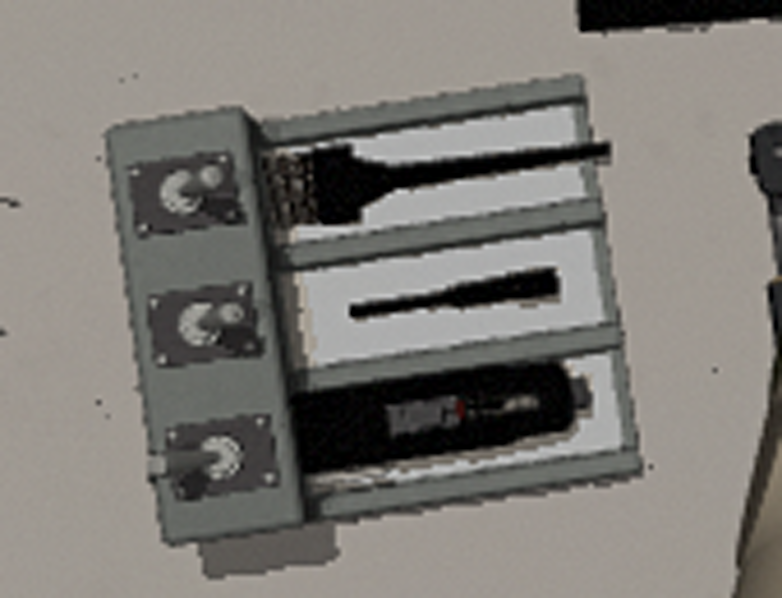

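Lever 0 is on: its tip shows at zoom (153,463) in the top view, exactly where the on position projects. Levers 1 and 2 are off, the heel is at x ≈ -100 mm and the brush and clip have not moved. I'm handing it in.

```bash
python3 -c "
from bench import r
print(r.close_job())"
```

```text
the job is handed in; nothing more can be done
None
```

I handed the job in after about 14 s of the 45 s allowed, with the clipper home in bay 0 and the lever over that bay on. Handing in gives no verdict, so this rests on my own checks.

- **Clipper:** I pushed it by its rear stub with the jaws shut until it met the stop, where the force rose to about 13 N and motion ceased. The last top picture puts the heel at steriliser x ≈ -100 mm, y ≈ +60 mm, where home is -99 mm.
- **Levers:** Lever 0 took about 3 N and then the force fell to zero as it snapped. Its tip shows within a few pixels of where the on position projects. Levers 1 and 2 look unchanged, still off.
- **Other things:** The brush, clip, flacon and small pot were found where they began, to within a few pixels. The arm ended clear of everything.
- **Gaps:** The network missed the oil bottle in the last top view; the side view shows it unmoved. It never found the pump bottle, so I did not measure that one, but the arm stayed well away from it.

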